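# Change the watch-cleaning bath and close the jars

## Robot

A 7-joint arm with a two-finger parallel gripper is mounted at the origin on the work surface. World frame = base frame: x ahead of the robot, y to its left, z up, the work surface at z = 0. Lengths are in m, angles in rad, forces in N, time in s.
With the tool pointing down it reaches from about 0.4 to 0.85 m from the base axis. Payload 4.5 kg.
Tool frame: the origin (TCP) lies midway between the tips of the shut fingers; the grasp point (between the pads) lies 19 mm behind it; z points along the fingers, y is the line along which they close (so a half turn about z gives the same grasp; the last joint's range is limited). The gripper opens to 88 mm and grips with 3 to 60 N. Pads are 18 mm wide; open, the fingers measure 123 mm over their backs; the gripper's body (75 mm by 187 mm) begins 45 mm behind the grasp point.
Start: joints at [1.305, 0.689, -0.195, 1.565, 0.157, 0.902, -0.215], TCP at [0.185, -0.597, 0.239] pointing down, gripper open.
Joint ranges: [-3.01, 3.01], [-0.46, 2.08], [-1.47, 1.51], [0.13, 2.56], [-1, 4.14], [0.04, 2.09], [-2.66, 2.66]. Speed limits (rad/s): [2.57, 2.57, 3.14, 3.14, 3.14, 3.14, 3.14].

## Interface

Orientations are given as a unit quaternion [x, y, z, w].
In Python, from plant import sensors, eyes, finish_job gives the robot as it stands.
- The arm moves only by the tool send_rows, never from a script. Its argument "rows" is text: rows parted by semicolons, each of 4 numbers parted by spaces: the shift along the tool's x, y, z normalised to -1 to 1, where 1 is 30 cm, then the turn about the tool's z normalised to -1 to 1, where 1 is 2 pi rad. A call has 1 to 10 rows; each row is the pose to reach, as a shift and turn from the pose commanded when the call began, along the tool's axes at that moment, turning the shorter way round; what a row does not reach only later rows make up. A row lasts 1/12 s, in which the tool goes at most 41.7 mm and 7.16 degrees, less where a joint would pass 70% of its speed; a pose out of reach is approached as far as the arm can. A call with a number of a shift or a turn outside -1 to 1 is refused whole. A call with a gripper value outside its range is refused whole. "jaw" is the closure, from -1 (fully open) to 1 (shut), set as the call begins (left out, the last holds). The fingers move at their own pace and stop on an object; "force" is the grip in N (left out, the last holds). Time passes only in rows, so rows that repeat a pose let the fingers close. It gives the time, the measured TCP pose, the force, the opening and the grip force at its end, in the units of the state.
- sensors.get_state(): the state, without advancing time (a new reading comes with each control period).
- eyes.snapshot(name): name is "scene" or "top" or "wrist"; returns (picture, depth): 400x640x3 uint8, red, green, blue; 400x640 float32, m along the optical axis (not along the pixel's ray), 0 where there is no reading.
- eyes.calibration(name): a dict with "fov_y" (degrees; the focal length in pixels is half the picture's height over the tangent of half this angle, whatever the lens; pixels are square), "cx", "cy" (the principal point, pixels), "dist_coeffs" ([k1, k2, p1, p2, k3] as OpenCV has them; the pictures are not rectified), "world_from_camera" (4x4, takes a point from camera to world coordinates). Camera axes: x right, y down, z forward; pixel columns grow to the right and rows downward; lengths in m; the calibration is good to about 2 mm. A picture is of the moment at which its call begins: read the wrist's pose just before it. calibration takes no time and is no camera call; for the wrist camera it gives the pose at the moment of the call.
- finish_job(): hands the job in; it is judged then, once.
The state is a dict: "clock": time; "q": joint angles; "qd": joint speeds; "joint_torque": joint torques, N m; "tool_pos": TCP position; "eef_rot": TCP orientation; "contact_force": force on the tool from outside, world axes, zero at the start; "moment": the same for the moment, N m; "opening": opening from 0.0 (shut) to 1.0 (fully open); "finger_force": force on a finger pad.
Only numpy, scipy, OpenCV 4.12 (cv2) and the standard library are available. Lean on these libraries where they do the work, as an engineer would, in place of code of your own. Each camera call takes 0.05 s, during which the arm holds its last target. There are 200 camera calls.

## Task

The wash is finished: lift the wash pot by its handle off the warmer and set it down upright in the middle of the cork mat, then lift the rinse pot onto the middle of the warmer's plate in its place. Close every open jar with one of the black stoppers, fully home, and leave the rest of the bench as it is.

Things in the scene. Friction and masses are not known exactly. Their poses are not given: they have to be found in the camera images.
- wash_pot: The wash pot: lidded steel pot (lid fast), at first on the warmer. Origin: centre of underside; x along the handle bar; z up. 90 mm across (rim 95), lid top 88 mm high. Fixed arch handle: 6 mm uprights at x = -43 and 43 mm carry a wooden bar 84 mm long (x), 14 wide (y), 16 high, its centre 130 mm above the origin, 34 mm free under it. 0.35 to 0.6 kg.
- rinse_pot: The rinse pot: lidded steel pot (lid fast), like the wash pot, at first on the bench beside the warmer. Origin: centre of underside; x along the handle bar; z up. 90 mm across (rim 95), lid top 88 mm high. Fixed arch handle: 6 mm uprights at x = -43 and 43 mm carry a wooden bar 84 mm long (x), 14 wide (y), 16 high, its centre 130 mm above the origin, 34 mm free under it. 0.35 to 0.6 kg.
- warmer: The warmer stand, fixed: a grey housing 140 mm (x) by 150 mm (y), 50 mm high, with a round dark plate 136 mm across on it, its top 62 mm above the bench. Origin: centre of its underside on the bench.
- warmer_plate (a point): Centre of the top face of the warmer's plate, 62 mm above the bench.
- mat: The round cork mat, fixed on the bench to the other side of the warmer, 120 mm across, 5 mm thick. Origin: centre of its underside.
- mat_top (a point): Centre of the mat's top face, 5 mm above the bench.
- jar1: Jar: open amber glass jar, loose, upright, 0.5 kg; one of three or four alike (an absent one reads None). 72 mm across, 65 mm high, straight walls 6 mm thick, mouth 60 mm wide, hollow to 6 mm above the bench. Origin: centre of underside; z up.
- jar2: Jar: open amber glass jar, loose, upright, 0.5 kg; one of three or four alike (an absent one reads None). 72 mm across, 65 mm high, straight walls 6 mm thick, mouth 60 mm wide, hollow to 6 mm above the bench. Origin: centre of underside; z up.
- jar3: Jar: open amber glass jar, loose, upright, 0.5 kg; one of three or four alike (an absent one reads None). 72 mm across, 65 mm high, straight walls 6 mm thick, mouth 60 mm wide, hollow to 6 mm above the bench. Origin: centre of underside; z up.
- jar4: Jar: open amber glass jar, loose, upright, 0.5 kg; one of three or four alike (an absent one reads None). 72 mm across, 65 mm high, straight walls 6 mm thick, mouth 60 mm wide, hollow to 6 mm above the bench. Origin: centre of underside; z up.
- stopper1: Stopper: black, loose, stands on its narrow end, 0.09 kg; four alike, any fits any jar, a spare may stay. Plug 44 mm across at the bottom, 55 at 25 mm height; flange 68 across from 25 to 31; round knob 22 across from 31 to 66. Origin: centre of the plug's bottom; z up. Fully home: flange on the jar's rim, origin 40 mm above the jar's underside.
- stopper2: Stopper: black, loose, stands on its narrow end, 0.09 kg; four alike, any fits any jar, a spare may stay. Plug 44 mm across at the bottom, 55 at 25 mm height; flange 68 across from 25 to 31; round knob 22 across from 31 to 66. Origin: centre of the plug's bottom; z up. Fully home: flange on the jar's rim, origin 40 mm above the jar's underside.
- stopper3: Stopper: black, loose, stands on its narrow end, 0.09 kg; four alike, any fits any jar, a spare may stay. Plug 44 mm across at the bottom, 55 at 25 mm height; flange 68 across from 25 to 31; round knob 22 across from 31 to 66. Origin: centre of the plug's bottom; z up. Fully home: flange on the jar's rim, origin 40 mm above the jar's underside.
- stopper4: Stopper: black, loose, stands on its narrow end, 0.09 kg; four alike, any fits any jar, a spare may stay. Plug 44 mm across at the bottom, 55 at 25 mm height; flange 68 across from 25 to 31; round knob 22 across from 31 to 66. Origin: centre of the plug's bottom; z up. Fully home: flange on the jar's rim, origin 40 mm above the jar's underside.
- loupe: Bystander: black eye loupe, loose, 46 mm across, 36 mm high. Origin: centre of its underside.
- parts_tin: Bystander: round aluminium tin, loose, 60 mm across, 30 mm high. Origin: centre of its underside.
- screwdriver: Bystander: brass-handled screwdriver, loose, lying, 130 mm long along its x.
- tweezers: Bystander: steel tweezers, loose, lying flat, about 140 mm long along its x, 6 mm high.
- movement_block: Bystander: steel block 60 by 35 mm with a brass watch movement on it, loose, 19 mm high.
- watch_roll: Bystander: wristwatch on a grey roll, loose, 70 mm long along its y, 55 mm high.
There are look-alikes about, which are no part of the job. Leave any red look-alike of the stopper2 alone.

How it is judged:
By the outcome, as a careful person would: the job done as asked, in the order asked, and still so for the second after the job is handed in, with the robot touching nothing.
Of jar1, jar2, jar3, jar4 only 3 to 4 are there at a start; the rules pass over those that are not, and their reading is None.
At some moment in a run one of wash_pot, rinse_pot, stopper1, stopper2, stopper3, stopper4 may be knocked a few centimetres aside while the robot is not near it.
It also fails if it takes over 208 s, if anything falls off the work surface, if the arm or the gripper's body presses on something with over 40 N, if the wrist force passes 120 N, or if a joint passes its speed limit or range.

## Working session

There is one attempt and no reset: what is moved stays moved. The work goes in short steps, Python scripts to look and compute and a tool call to move; the robot and the scene stay as the last step left them, time stands still between calls to the robot, and variables do not carry over. Pictures are saved under pics/ and viewed, at most 14 in all, crops included, and the job is handed in when it is done.

Besides the shell and the picture viewer there is one more tool, called after "Request:" as name(argument=value, ...) on one line, values as JSON. send_rows: Moves the arm, as the interface text tells. Scaled input: -1 to 1 covers 30 cm each way for a shift and 2 pi rad each way for a turn. Its arguments: {"type":"object","properties":{"rows":{"type":"string"},"jaw":{"type":"number"},"force":{"type":"number"}},"required":["rows"]}

```bash
mkdir -p pics; ls; cat > h.py <<'E'
import numpy as np, cv2
from plant import sensors, eyes, finish_job
def K(c):
    f=200/np.tan(np.radians(c["fov_y"])/2)
    return np.array([[f,0,c["cx"]],[0,f,c["cy"]],[0,0,1]])
def snap(n,save=None):
    c=eyes.calibration(n); p,d=eyes.snapshot(n)
    if save: cv2.imwrite("pics/"+save,p[:,:,::-1])
    np.savez("last_%s.npz"%n,p=p,d=d,T=c["world_from_camera"])
    return p,d,c
def cloud(d,c):
    v,u=np.mgrid[0:400,0:640]
    uv=np.stack([u,v],-1).reshape(-1,1,2).astype(np.float64)
    n=cv2.undistortPoints(uv,K(c),np.array(c["dist_coeffs"],float)).reshape(400,640,2)
    P=np.dstack([n*d[...,None],d])
    T=np.array(c["world_from_camera"]); W=P@T[:3,:3].T+T[:3,3]
    W[d==0]=np.nan
    return W
E
python3 - <<'E'
from h import *
for n in("scene","top","wrist"):
    p,d,c=snap(n,n+"0.png"); print(n,c["fov_y"],c["dist_coeffs"],np.round(c["world_from_camera"],3).tolist(),(d>0).mean())
s=sensors.get_state();print(s)
E
```

```text
pics
scene 55.21713623862932 [-0.04563818  0.          0.          0.          0.        ] [[-0.491, 0.565, -0.663, 1.237], [0.871, 0.327, -0.366, 0.392], [0.01, -0.757, -0.653, 0.749], [0.0, 0.0, 0.0, 1.0]] 0.9960703125
top 42.89977957737906 [-0.10148312  0.          0.          0.          0.        ] [[0.008, -0.998, 0.064, 0.441], [-1.0, -0.007, 0.005, 0.013], [-0.005, -0.064, -0.998, 1.34], [0.0, 0.0, 0.0, 1.0]] 0.995890625
wrist 65.49791338293838 [-0.01641152  0.          0.          0.          0.        ] [[0.295, -0.916, -0.271, 0.256], [-0.956, -0.283, -0.082, -0.574], [-0.002, 0.283, -0.959, 0.383], [0.0, 0.0, 0.0, 1.0]] 0.9960625
{'clock': 0.15, 'q': array([ 1.30478705,  0.68978641, -0.19450355,  1.56605857,  0.15727518,
        0.90251468, -0.21509629]), 'qd': array([-0.00098037, -0.0014172 , -0.00082744, -0.00257294, -0.00017052,
        0.0006212 , -0.00051848]), 'joint_torque': array([-2.36300999e-03, -5.27858484e+01, -1.26904864e+00, -1.53586042e+01,
       -5.25988243e-02,  3.91005873e-03,  1.36369717e-04]), 'tool_pos': array([ 0.18440789, -0.59668843,  0.23810914]), 'eef_rot': array([ 9.88782881e-01,  1.49358414e-01, -1.51668017e-04, -6.74212511e-04]), 'contact_force': array([ 0.65758605, -0.57502038, -0.12953195]), 'moment': array([-0.03617036,  0.02000985, -0.0159791 ]), 'finger_force': 0.0, 'opening': 0.9995275651721164}
```

View pics/top0.png

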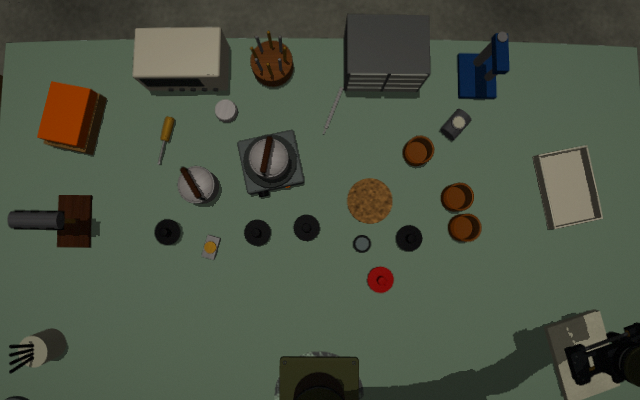

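View pics/scene0.png

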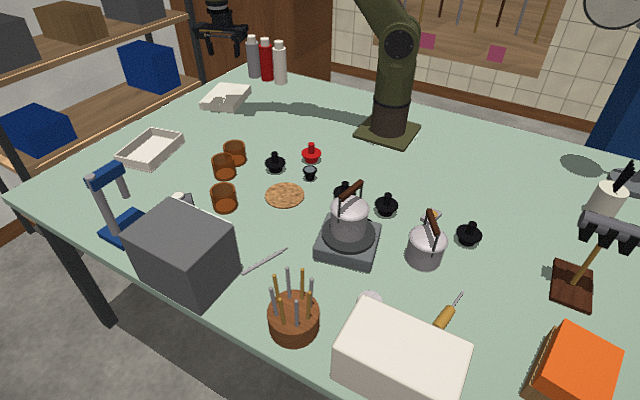

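The top view shows:
- Wash pot on the warmer at (268,155), rinse pot at (196,185), mat at (370,201).
- Three open amber jars at (418,151), (457,197) and (464,228).
- Black stoppers at (168,232), (257,232), (306,228) and (408,238). Each has a flange and a knob.
- Look-alikes: the red stopper at (380,280), which I leave, and the small loupe at (362,243).

```bash
cat > m.py <<'E'
from h import *
def circ(W,u,v,r,z0,z1):
    S=W[max(v-r,0):v+r,u-r:u+r].reshape(-1,3); S=S[(S[:,2]>z0)&(S[:,2]<z1)]
    if len(S)<5: return None
    q=S[:,:2].astype(np.float32); (c,R)=cv2.minEnclosingCircle(q); 
    rect=cv2.minAreaRect(q*1000)
    return np.round([*c,R,*q.mean(0),np.median(S[:,2])],4).tolist(),len(S),[np.round(x,1).tolist() for x in rect[1:] ] if 0 else (np.round(np.array(rect[0])/1000,4).tolist(),np.round(rect[1],0).tolist(),round(rect[2],1))
E
python3 - <<'E'
from m import *
p,d,c=snap("top"); W=cloud(d,c)
print("bench z",np.nanmedian(W[260:330,100:270,2]))
for n,u,v,r,a,b in [("wash bar",268,155,26,.18,.23),("wash lid",268,155,26,.135,.165),("rinse bar",196,185,26,.115,.17),("rinse lid",196,185,28,.075,.105),("plate",268,163,40,.058,.068),("housing",270,163,45,.045,.055),("jar a",418,151,19,.058,.075),("jar b",457,197,18,.058,.075),("jar c",464,228,18,.058,.075)]+[(f"st{i}{k}",u,v,18,*z) for i,(u,v) in enumerate([(168,232),(257,232),(306,228),(408,238),(380,280)]) for k,z in (("knob",(.05,.08)),("flange",(.024,.04)))]+[("loupe",362,243,14,.02,.05),("tin",226,110,14,.02,.05)]:
    print(n,circ(W,u,v,r,a,b))
hsv=cv2.cvtColor(p,cv2.COLOR_RGB2HSV)
sub=np.zeros((400,640),bool);sub[170:232,338:402]=1
m=(sub&(hsv[...,1]>110)&(hsv[...,0]<25)); q=W[m][:,:2].astype(np.float32); print("mat",cv2.fitEllipse(q*1000),q.mean(0),np.median(W[m][:,2]),m.sum())
cv2.imwrite("pics/crop1.png",cv2.resize(p[120:300,140:500,::-1],None,fx=2.2,fy=2.2,interpolation=cv2.INTER_CUBIC))
E
```

```text
bench z -0.00024874220976700556
wash bar ([0.6035, 0.1266, 0.0456, 0.6027, 0.1254, 0.1984], 249, ([0.6034, 0.1259], [14.0, 91.0], 79.2))
wash lid ([0.6038, 0.126, 0.0477, 0.6017, 0.1239, 0.1449], 974, ([0.6039, 0.1258], [94.0, 93.0], 27.3))
rinse bar ([0.5439, 0.3128, 0.0456, 0.542, 0.3123, 0.1362], 222, ([0.5432, 0.314], [91.0, 15.0], 30.0))
rinse lid ([0.5438, 0.3139, 0.0477, 0.5437, 0.3099, 0.083], 859, ([0.5444, 0.3132], [91.0, 92.0], 48.2))
plate ([0.6066, 0.1297, 0.0683, 0.598, 0.1266, 0.0615], 815, ([0.6065, 0.1299], [135.0, 134.0], 55.1))
housing ([0.6077, 0.1292, 0.0983, 0.6007, 0.1267, 0.049], 806, ([0.6062, 0.1295], [140.0, 150.0], 12.5))
jar a ([0.6388, -0.251, 0.0367, 0.6393, -0.25, 0.0634], 202, ([0.6388, -0.2499], [70.0, 71.0], 88.5))
jar b ([0.5113, -0.3562, 0.0444, 0.5167, -0.3529, 0.0635], 221, ([0.5145, -0.3503], [71.0, 79.0], 82.3))
jar c ([0.4481, -0.3671, 0.0428, 0.4433, -0.3696, 0.0639], 211, ([0.4415, -0.3672], [79.0, 71.0], 63.5))
st0knob ([0.4224, 0.3992, 0.0118, 0.4227, 0.397, 0.0638], 72, ([0.4225, 0.3974], [20.0, 21.0], 61.1))
st0flange ([0.4219, 0.3982, 
[... 467 characters left out ...]
], [64.0, 64.0], 0.5))
st3knob ([0.4125, -0.227, 0.011, 0.4124, -0.2264, 0.0644], 65, ([0.412, -0.2264], [21.0, 20.0], 48.0))
st3flange ([0.4121, -0.2273, 0.0343, 0.4125, -0.2264, 0.0299], 467, ([0.4125, -0.2273], [66.0, 67.0], 89.1))
st4knob ([0.306, -0.1526, 0.0107, 0.3062, -0.152, 0.0651], 66, ([0.3059, -0.1529], [20.0, 19.0], 45.5))
st4flange ([0.3069, -0.1527, 0.0342, 0.307, -0.1518, 0.0305], 453, ([0.3061, -0.1521], [66.0, 65.0], 62.5))
loupe ([0.3979, -0.1069, 0.023, 0.3981, -0.1069, 0.0358], 251, ([0.398, -0.1077], [44.0, 44.0], 0.6))
tin ([0.7458, 0.252, 0.0292, 0.7447, 0.2527, 0.0289], 345, ([0.7451, 0.2532], [55.0, 52.0], 83.3))
mat ((nan, nan), (nan, nan), 0.0) [nan nan] nan 1614
```

View pics/crop1.png

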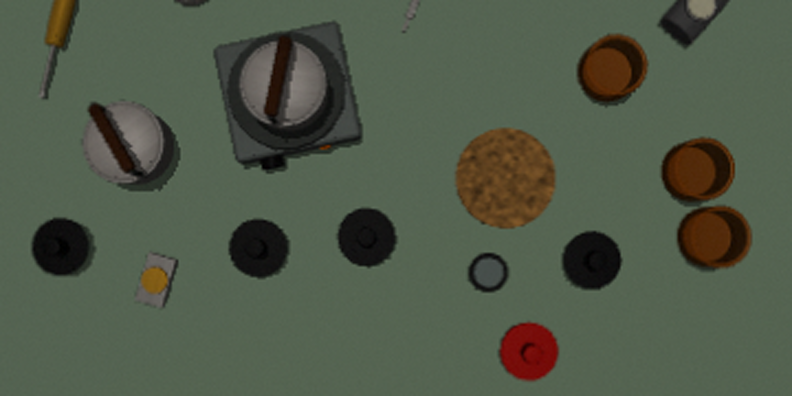

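The crop confirms the four black stoppers in crop pixels: (62,246), (258,248), (367,237), (591,260). The red one at (529,351) and the loupe at (488,271) are not mine. Next I measure the mat and the two adjacent jars, and work out the first move.

```bash
cat > go.py <<'E'
import sys
from h import *
def pose():
    s=sensors.get_state(); q=s["eef_rot"]; return s,np.array(s["tool_pos"]),2*np.degrees(np.arctan2(q[1],q[0]))
def rel(t,base=None):
    """t=(x,y,z,psi_deg) -> normalised row from present pose (or base)"""
    s,p,a=pose()
    if base is not None: p,a=np.array(base[:3]),base[3]
    r=np.radians(a); dx,dy,dz=np.array(t[:3])-p
    w=-((t[3]-a+180)%360-180)
    return np.round([(dx*np.cos(r)+dy*np.sin(r))/.3,(dx*np.sin(r)-dy*np.cos(r))/.3,-dz/.3,w/360],4)
if __name__=="__main__":
    base=None
    s,p,a=pose(); print("t",round(s["clock"],2),p.round(4),"psi",round(a,2),"tilt",np.round(s["eef_rot"][2:],4),"q",s["q"].round(2),"open",round(s["opening"],3),s["contact_force"].round(1))
    for g in sys.argv[1:]:
        t=[float(v) for v in g.split(",")]; print(g,rel(t),"rows",round(np.linalg.norm(np.array(t[:3])-p)/.0417,1))
E
python3 - <<'E'
from m import *
z=np.load("last_top.npz");p,d=z["p"],z["d"];c=eyes.calibration("top");W=cloud(d,c)
hsv=cv2.cvtColor(p,cv2.COLOR_RGB2HSV)
sub=np.zeros((400,640),bool);sub[170:232,338:402]=1
m=sub&(hsv[...,1]>110)&(hsv[...,0]<25)&(d>0); q=W[m][:,:2].astype(np.float32); print("mat",cv2.minEnclosingCircle(q),q.mean(0),np.median(W[m][:,2]))
z=W[...,2]
from scipy.optimize import least_squares
for n,u,v,r,cc in [("a",418,151,20,(.639,-.25)),("b",457,197,20,(.5155,-.351)),("c",464,228,20,(.4425,-.369))]:
    S=W[v-r:v+r,u-r:u+r].reshape(-1,3);S=S[(S[:,2]>.06)&(S[:,2]<.068)]
    x=np.array(cc)
    for _ in range(8):
        R=np.linalg.norm(S[:,:2]-x,axis=1);s=S[(R>.027)&(R<.039)]
        f=least_squares(lambda k:np.linalg.norm(s[:,:2]-k,axis=1)-.033,x,loss="soft_l1",f_scale=.002);x=f.x
    print(n,x,len(s),np.abs(f.fun).mean())
E
python3 go.py 0.3,-0.35,0.30,-10.8 0.45,-0.12,0.30,-10.8
```

```text
mat ((0.5101702809333801, -0.12894131243228912), 0.06017664447426796) [ 0.5097303 -0.1282332] 0.004190119901748224
a [ 0.6389142  -0.25044538] 181 0.0015816857102480368
b [ 0.51900952 -0.35146281] 190 0.0016866810807480218
c [ 0.440272   -0.36942113] 168 0.0015807740950961576
t 0.2 [ 0.1844 -0.5968  0.2382] psi 17.18 tilt [-0.0001 -0.0005] q [ 1.3   0.69 -0.19  1.57  0.16  0.9  -0.22] open 1.002 [-0.3  0.6 -0.3]
0.3,-0.35,0.30,-10.8 [ 0.611  -0.6722 -0.2059  0.0777] rows 6.7
0.45,-0.12,0.30,-10.8 [ 1.3151 -1.2569 -0.2059  0.0777] rows 13.2
```

Request:
send_rows(rows="0.61 -0.67 -0.2 0.078;0.61 -0.67 -0.2 0.078;0.61 -0.67 -0.2 0.078;0.61 -0.67 -0.2 0.078;0.61 -0.67 -0.2 0.078;0.61 -0.67 -0.2 0.078;0.61 -0.67 -0.2 0.078;0.61 -0.67 -0.2 0.078;0.61 -0.67 -0.2 0.078", jaw=-1, force=30)

```text
clock: 0.95
tool_pos: [0.301, -0.35, 0.2992]
eef_rot: [0.996, -0.093, 0.0, 0.0]
contact_force: [-0.5, -0.8, -0.5]
opening: 0.998
finger_force: 0.0
```

```bash
python3 go.py 0.45,-0.11,0.31,-10.8 0.57,0.12,0.31,-10.8 
```

```text
t 0.95 [ 0.301  -0.35    0.2992] psi -10.68 tilt [0.0004 0.0003] q [ 0.8   0.39 -0.06  1.96  0.03  0.79 -1.03] open 0.998 [-0.5 -0.8 -0.5]
0.45,-0.11,0.31,-10.8 [ 3.398e-01 -8.780e-01 -3.600e-02  3.000e-04] rows 6.8
0.57,0.12,0.31,-10.8 [ 5.9090e-01 -1.7055e+00 -3.6000e-02  3.0000e-04] rows 13.0
```

Request:
send_rows(rows="0.34 -0.88 -0.05 0;0.34 -0.88 -0.05 0;0.34 -0.88 -0.05 0;0.34 -0.88 -0.05 0;0.34 -0.88 -0.05 0;0.34 -0.88 -0.05 0;0.34 -0.88 -0.05 0;0.34 -0.88 -0.05 0")

```text
clock: 1.62
tool_pos: [0.4545, -0.1056, 0.3138]
eef_rot: [0.996, -0.091, 0.002, -0.002]
contact_force: [0.2, -0.6, 0.1]
opening: 1.001
finger_force: 0.0
```

Request:
send_rows(rows="0.34 -0.86 0.03 0;0.34 -0.86 0.03 0;0.34 -0.86 0.03 0;0.34 -0.86 0.03 0;0.34 -0.86 0.03 0;0.34 -0.86 0.03 0;0.34 -0.86 0.03 0;0.34 -0.86 0.03 0;0.34 -0.86 0.03 0")

```text
clock: 2.37
tool_pos: [0.5998, 0.1223, 0.3034]
eef_rot: [0.995, -0.095, -0.001, 0.001]
contact_force: [-0.8, -0.1, -1.4]
opening: 1.0
finger_force: 0.0
```

```bash
python3 - <<'E'
from m import *
p,d,c=snap("wrist","w1.png");W=cloud(d,c)
S=W.reshape(-1,3);ok=(S[:,2]>.188)&(S[:,2]<.206)&(np.hypot(S[:,0]-.6035,S[:,1]-.126)<.07)
q=(S[ok][:,:2]*1000).astype(np.float32);print(len(q),cv2.minAreaRect(q),np.median(S[ok][:,2]))
ok=(S[:,2]>.120)&(S[:,2]<.142)&(np.hypot(S[:,0]-.544,S[:,1]-.313)<.07)
q=(S[ok][:,:2]*1000).astype(np.float32);print(len(q),cv2.minAreaRect(q) if len(q)>5 else 0)
ok=(S[:,2]>.055)&(S[:,2]<.067)&(np.hypot(S[:,0]-.606,S[:,1]-.13)<.09)
q=(S[ok][:,:2]*1000).astype(np.float32);print(len(q),cv2.minEnclosingCircle(q) if len(q)>5 else 0)
E
python3 go.py 0.6035,.126,.26,-10.8 0.6035,.126,.173,-10.8
```

```text
1590 ((606.7257080078125, 127.20919036865234), (13.333744049072266, 91.42860412597656), 79.18932342529297) 0.198367324711373
923 ((559.9998168945312, 321.6666564941406), (61.29608154296875, 14.7426176071167), 31.232574462890625)
2926 ((609.8692626953125, 130.57205200195312), 67.8399429321289)
t 2.42 [0.5994 0.1204 0.3037] psi -11.04 tilt [-0.0006  0.0012] q [-0.22  0.6  -0.09  1.53  0.06  1.02 -2.1 ] open 1.0 [ 0.2 -1.4  0.4]
0.6035,.126,.26,-10.8 [ 0.0099 -0.021   0.1456 -0.0007] rows 1.1
0.6035,.126,.173,-10.8 [ 0.0099 -0.021   0.4356 -0.0007] rows 3.1
```

View pics/w1.png

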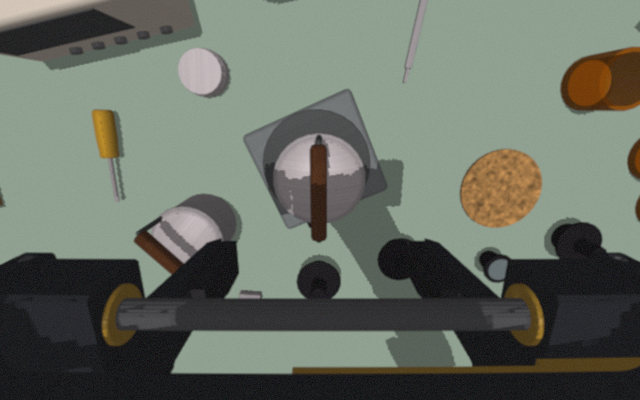

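The wrist view shows the wash pot's bar vertical at (318,190), between the fingers and aligned with them. The rinse pot is at (195,235) and the mat at (501,188). Descending.

Request:
send_rows(rows="0.015 -0.02 0.08 0;0.015 -0.02 0.16 0;0.015 -0.02 0.24 0;0.015 -0.02 0.32 0;0.015 -0.02 0.39 0;0.015 -0.02 0.435 0;0.015 -0.02 0.435 0;0.015 -0.02 0.435 0")

```text
clock: 3.08
tool_pos: [0.6044, 0.125, 0.1741]
eef_rot: [0.995, -0.097, -0.001, 0.001]
contact_force: [0.5, 0.2, 0.2]
opening: 0.998
finger_force: 0.0
```

Request:
send_rows(rows="0 0 0 0;0 0 0 0;0 0 0 0;0 0 0 0;0 0 0 0;0 0 0 0;0 0 0 0;0 0 0 0;0 0 0 0;0 0 0 0", jaw=1, force=35)

```text
clock: 3.92
tool_pos: [0.6047, 0.128, 0.1742]
eef_rot: [0.995, -0.095, -0.0, 0.0]
contact_force: [-0.0, -0.0, -0.6]
opening: 0.265
finger_force: 0.0
```

```bash
python3 go.py 0.51,-.1285,.25,-10.8
```

```text
t 3.92 [0.6047 0.128  0.1742] psi -10.9 tilt [-0.      0.0001] q [-0.23  0.76 -0.09  1.65  0.09  0.74 -2.13] open 0.265 [-0.  -0.  -0.6]
0.51,-.1285,.25,-10.8 [-1.482e-01  8.992e-01 -2.528e-01 -3.000e-04] rows 6.8
```

Request:
send_rows(rows="0 0 0 0;0 0 0 0;0 0 0 0;0 0 0 0;0 0 0 0;0 0 0 0;0 0 0 0;0 0 0 0")

```text
clock: 4.58
tool_pos: [0.6047, 0.1277, 0.1742]
eef_rot: [0.995, -0.095, -0.0, 0.0]
contact_force: [-1.4, -2.4, 1.4]
opening: 0.15
finger_force: 35.0
```

Request:
send_rows(rows="0 0 -0.04 0;0 0 -0.08 0;0 0 -0.14 0;0 0 -0.2 0;0 0 -0.25 0;0 0 -0.25 0;0 0 -0.25 0;0 0 -0.25 0")

```text
clock: 5.25
tool_pos: [0.6036, 0.1282, 0.2477]
eef_rot: [0.996, -0.095, -0.001, 0.0]
contact_force: [1.0, -0.2, -4.9]
opening: 0.152
finger_force: 35.0
```

```bash
python3 go.py 0.51,-.1285,.25,-10.8; python3 - <<'E'
from m import *
p,d,c=snap("top");W=cloud(d,c)
print(circ(W,268,163,40,.058,.068)[0])
p,d,c=snap("wrist");W=cloud(d,c)
S=W.reshape(-1,3);t=sensors.get_state()["tool_pos"];zb=np.nanmax(1)
ok=(S[:,2]>.255)&(S[:,2]<.285)&(np.hypot(S[:,0]-.6045,S[:,1]-.127)<.06)
q=(S[ok][:,:2]*1000).astype(np.float32);print(len(q),cv2.minAreaRect(q) if len(q)>5 else 0,np.median(S[ok][:,2]))
ok=(S[:,2]>.05)&(S[:,2]<.07)&(np.hypot(S[:,0]-.606,S[:,1]-.13)<.09)
q=(S[ok][:,:2]*1000).astype(np.float32);print(len(q),cv2.minEnclosingCircle(q) if len(q)>5 else 0)
E
```

```text
t 5.25 [0.6036 0.1282 0.2477] psi -10.87 tilt [-0.0013  0.0003] q [-0.23  0.67 -0.09  1.58  0.07  0.9  -2.11] open 0.152 [ 1.  -0.2 -4.9]
0.51,-.1285,.25,-10.8 [-1.451e-01  8.991e-01 -7.700e-03 -2.000e-04] rows 6.6
[0.6095, 0.0874, 0.0479, 0.6113, 0.0837, 0.0614]
6742 ((609.3340454101562, 130.84686279296875), (41.394588470458984, 83.98030853271484), 61.880958557128906) 0.2721302692509707
4505 ((610.7048950195312, 128.47091674804688), 87.30831909179688)
```

Request:
send_rows(rows="-0.01 0.05 0 0;-0.02 0.12 0 0;-0.035 0.21 0 0;-0.05 0.31 0 0;-0.065 0.41 0 0;-0.08 0.51 0 0;-0.1 0.61 0 0;-0.115 0.71 0 0;-0.13 0.8 0 0;-0.14 0.86 0 0")

```text
clock: 6.18
tool_pos: [0.5125, -0.1209, 0.2483]
eef_rot: [0.995, -0.097, -0.001, 0.001]
contact_force: [-1.3, 0.0, -4.1]
opening: 0.15
finger_force: 35.0
```

Request:
send_rows(rows="-0.005 0.03 0 0;-0.005 0.04 0 0;-0.005 0.04 0 0;-0.005 0.04 0 0;-0.005 0.04 0 0")

```text
clock: 6.6
tool_pos: [0.5117, -0.1269, 0.2491]
eef_rot: [0.996, -0.093, 0.0, -0.001]
contact_force: [-0.1, -0.1, -4.0]
opening: 0.152
finger_force: 35.0
```

```bash
python3 - <<'E'
from m import *
p,d,c=snap("wrist","w2.png")
p,d,c=snap("top");W=cloud(d,c)
for n,u,v,r,a,b in [("rinse bar",196,185,26,.115,.17),("plate",268,163,40,.058,.068),("housing",270,163,45,.045,.055),("housing+",270,163,45,.045,.067)]: print(n,circ(W,u,v,r,a,b))
E
python3 go.py 0.51,-.1285,.13,-10.8 0.51,-.1285,.1175,-10.8
```

```text
rinse bar ([0.5429, 0.3146, 0.0457, 0.542, 0.3123, 0.1366], 221, ([0.5434, 0.3137], [91.0, 15.0], 30.2))
plate ([0.6068, 0.1296, 0.0683, 0.6063, 0.1296, 0.0615], 1966, ([0.6068, 0.1293], [136.0, 132.0], 0.9))
housing ([0.6059, 0.1295, 0.0988, 0.6027, 0.1279, 0.0491], 818, ([0.6048, 0.1294], [144.0, 149.0], 12.7))
housing+ ([0.6059, 0.1295, 0.0988, 0.6053, 0.129, 0.0599], 3009, ([0.6048, 0.1294], [144.0, 149.0], 12.7))
t 6.7 [ 0.5115 -0.1274  0.2492] psi -10.76 tilt [ 0.0002 -0.0003] q [ 0.24  0.55 -0.13  1.85  0.1   0.75 -1.7 ] open 0.154 [ 0.9  0.4 -4. ]
0.51,-.1285,.13,-10.8 [-4.100e-03  4.700e-03  3.973e-01  1.000e-04] rows 2.9
0.51,-.1285,.1175,-10.8 [-4.100e-03  4.700e-03  4.389e-01  1.000e-04] rows 3.2
```

View pics/w2.png

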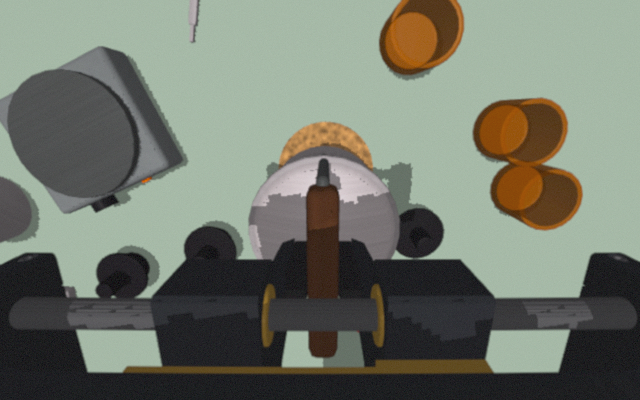

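The pot hangs level, with its bar at (322,260), over the mat at (325,145). Setting it down.

Request:
send_rows(rows="-0.004 0.004 0.05 0;-0.004 0.004 0.12 0;-0.004 0.004 0.2 0;-0.004 0.004 0.28 0;-0.004 0.004 0.35 0;-0.004 0.004 0.4 0;-0.004 0.004 0.42 0;-0.004 0.004 0.43 0;-0.004 0.004 0.437 0;-0.004 0.004 0.44 0")

```text
clock: 7.53
tool_pos: [0.5103, -0.1297, 0.1178]
eef_rot: [0.995, -0.095, 0.001, 0.0]
contact_force: [0.3, 0.1, -4.5]
opening: 0.15
finger_force: 35.0
```

Request:
send_rows(rows="0 0 0.003 0;0 0 0.003 0;0 0 0.003 0")

```text
clock: 7.78
tool_pos: [0.51, -0.1301, 0.117]
eef_rot: [0.995, -0.095, 0.001, 0.0]
contact_force: [0.4, -0.3, -2.8]
opening: 0.152
finger_force: 35.0
```

```bash
python3 go.py 0.51,-.1285,.1172,-10.8
```

```text
t 7.78 [ 0.51   -0.1301  0.117 ] psi -10.91 tilt [0.0008 0.0001] q [ 0.21  0.75 -0.09  1.97  0.14  0.42 -1.74] open 0.152 [ 0.4 -0.3 -2.8]
0.51,-.1285,.1172,-10.8 [-0.0011 -0.0051 -0.0006 -0.0003] rows 0.0
```

Contact is starting, so I lower a touch more and release. Opening to about 40 mm is enough.

Request:
send_rows(rows="0 -0.004 0.003 0;0 -0.004 0.003 0;0 -0.004 0.003 0")

```text
clock: 8.03
tool_pos: [0.5105, -0.1303, 0.1169]
eef_rot: [0.995, -0.096, 0.001, 0.001]
contact_force: [-0.6, -3.0, 5.8]
opening: 0.15
finger_force: 35.0
```

Request:
send_rows(rows="0 0 0 0;0 0 0 0;0 0 0 0;0 0 0 0;0 0 0 0;0 0 0 0;0 0 0 0;0 0 0 0;0 0 0 0;0 0 0 0", jaw=-1)

```text
clock: 8.87
tool_pos: [0.5097, -0.1287, 0.1154]
eef_rot: [0.995, -0.095, 0.0, 0.0]
contact_force: [0.1, 0.3, -0.8]
opening: 0.89
finger_force: 0.0
```

Request:
send_rows(rows="0 0 -0.05 0;0 0 -0.12 0;0 0 -0.22 0;0 0 -0.32 0;0 0 -0.42 0;0 0 -0.52 0;0 0 -0.6 0;0 0 -0.65 0;0 0 -0.65 0")

```text
clock: 9.62
tool_pos: [0.5116, -0.129, 0.3138]
eef_rot: [0.995, -0.095, 0.004, 0.0]
contact_force: [0.2, 0.2, -0.1]
opening: 0.997
finger_force: 0.0
```

```bash
python3 go.py 0.52,0.15,.28,15 0.52,.10,.28,30; python3 - <<'E'
from m import *
p,d,c=snap("wrist");W=cloud(d,c);S=W.reshape(-1,3)
for z0,z1 in((.08,.1),(.132,.149)):
    ok=(S[:,2]>z0)&(S[:,2]<z1)&(np.hypot(S[:,0]-.51,S[:,1]+.13)<.07)
    q=(S[ok][:,:2]*1000).astype(np.float32);print(len(q),cv2.minAreaRect(q),cv2.minEnclosingCircle(q))
E
```

```text
t 9.62 [ 0.5116 -0.129   0.3138] psi -10.92 tilt [0.0036 0.0003] q [ 0.25  0.46 -0.14  1.77  0.08  0.91 -1.68] open 0.997 [ 0.2  0.2 -0.1]
0.52,0.15,.28,15 [-0.1487 -0.9186  0.1125 -0.072 ] rows 6.7
0.52,.10,.28,30 [-0.1171 -0.7549  0.1125 -0.1137] rows 5.6
3608 ((512.8018798828125, -129.82484436035156), (92.95836639404297, 92.56471252441406), 80.80951690673828) ((512.5135498046875, -129.9661407470703), 47.36928939819336)
1025 ((512.77880859375, -130.1560516357422), (13.065011024475098, 90.93437194824219), 79.2525405883789) ((512.9288940429688, -129.33677673339844), 45.48228073120117)
```

Request:
send_rows(rows="-0.14 -0.92 0.05 -0.072;-0.14 -0.92 0.05 -0.072;-0.14 -0.92 0.05 -0.072;-0.14 -0.92 0.05 -0.072;-0.14 -0.92 0.05 -0.072;-0.14 -0.92 0.05 -0.072;-0.14 -0.92 0.05 -0.072;-0.14 -0.92 0.05 -0.072;-0.14 -0.92 0.05 -0.072")

```text
clock: 10.42
tool_pos: [0.5193, 0.1521, 0.2936]
eef_rot: [0.991, 0.133, -0.002, -0.0]
contact_force: [-0.1, -2.1, -0.8]
opening: 0.997
finger_force: 0.0
```

```bash
python3 go.py 0.54,0.30,.27,30
```

```text
t 10.42 [0.5193 0.1521 0.2936] psi 15.28 tilt [-0.0017 -0.    ] q [-0.2   0.52 -0.27  1.74  0.17  0.91 -1.84] open 0.997 [-0.1 -2.1 -0.8]
0.54,0.30,.27,30 [ 0.1964 -0.4574  0.0787 -0.0409] rows 3.6
```

Request:
send_rows(rows="0.19 -0.46 0.08 -0.041;0.19 -0.46 0.08 -0.041;0.19 -0.46 0.08 -0.041;0.19 -0.46 0.08 -0.041;0.19 -0.46 0.08 -0.041;0.19 -0.46 0.08 -0.041;0.19 -0.46 0.08 -0.041")

```text
clock: 11.0
tool_pos: [0.5405, 0.2951, 0.2705]
eef_rot: [0.967, 0.255, -0.001, 0.002]
contact_force: [-0.6, 0.4, 0.6]
opening: 1.001
finger_force: 0.0
```

```bash
python3 - <<'E'
from m import *
p,d,c=snap("wrist");W=cloud(d,c);S=W.reshape(-1,3)
for z0,z1 in((.08,.1),(.127,.145)):
    ok=(S[:,2]>z0)&(S[:,2]<z1)&(np.hypot(S[:,0]-.5435,S[:,1]-.3135)<.07)
    q=(S[ok][:,:2]*1000).astype(np.float32);print(len(q),cv2.minAreaRect(q),cv2.minEnclosingCircle(q))
E
python3 go.py .5435,.3135,.112,30.2
```

```text
3337 ((546.3915405273438, 314.4165344238281), (82.46832275390625, 83.17334747314453), 73.18154907226562) ((548.3185424804688, 315.88916015625), 43.71946334838867)
1381 ((546.22607421875, 314.4547424316406), (90.95369720458984, 14.127239227294922), 31.315229415893555) ((546.016845703125, 314.8042907714844), 45.480411529541016)
t 11.05 [0.5407 0.2949 0.2709] psi 29.56 tilt [-0.0005  0.0014] q [-0.4   0.65 -0.32  1.55  0.23  0.98 -1.84] open 0.999 [ 0.9 -0.1 -0.1]
.5435,.3135,.112,30.2 [ 0.0388 -0.0494  0.5297 -0.0018] rows 3.8
```

Request:
send_rows(rows="0.041 -0.049 0.06 -0.003;0.041 -0.049 0.14 -0.003;0.041 -0.049 0.24 -0.003;0.041 -0.049 0.34 -0.003;0.041 -0.049 0.43 -0.003;0.041 -0.049 0.49 -0.003;0.041 -0.049 0.525 -0.003;0.041 -0.049 0.527 -0.003;0.041 -0.049 0.527 -0.003")

```text
clock: 11.8
tool_pos: [0.544, 0.316, 0.1137]
eef_rot: [0.964, 0.265, 0.0, 0.0]
contact_force: [1.2, -0.2, -0.5]
opening: 0.999
finger_force: 0.0
```

Request:
send_rows(rows="0 0 0 0;0 0 0 0;0 0 0 0;0 0 0 0;0 0 0 0;0 0 0 0;0 0 0 0;0 0 0 0;0 0 0 0;0 0 0 0", jaw=1)

```text
clock: 12.63
tool_pos: [0.5433, 0.3172, 0.1132]
eef_rot: [0.964, 0.266, -0.0, 0.0]
contact_force: [0.2, -0.1, 1.1]
opening: 0.268
finger_force: 0.0
```

Request:
send_rows(rows="0 0 0 0;0 0 0 0;0 0 0 0;0 0 0 0;0 0 0 0;0 0 0 0")

```text
clock: 13.13
tool_pos: [0.5436, 0.3167, 0.1134]
eef_rot: [0.964, 0.266, 0.0, 0.0]
contact_force: [0.7, -2.2, 2.6]
opening: 0.153
finger_force: 35.0
```

```bash
python3 go.py .5445,.3138,.25,30.2
```

```text
t 13.13 [0.5436 0.3167 0.1134] psi 30.84 tilt [0.0001 0.0004] q [-0.46  0.86 -0.26  1.65  0.32  0.67 -1.92] open 0.153 [ 0.7 -2.2  2.6]
.5445,.3138,.25,30.2 [-0.0025  0.0099 -0.4554  0.0018] rows 3.3
```

Request:
send_rows(rows="0 0 -0.04 0;0 0 -0.1 0;0 0 -0.18 0;0 0 -0.26 0;0 0 -0.34 0;0 0 -0.41 0;0 0 -0.45 0;0 0 -0.45 0;0 0 -0.45 0")

```text
clock: 13.88
tool_pos: [0.5426, 0.3178, 0.2485]
eef_rot: [0.964, 0.267, -0.0, -0.0]
contact_force: [-0.1, 0.5, -5.0]
opening: 0.155
finger_force: 34.9
```

```bash
python3 go.py .6063,.1295,.248,30.8
```

```text
t 13.88 [0.5426 0.3178 0.2485] psi 30.91 tilt [-0.     -0.0004] q [-0.43  0.69 -0.32  1.54  0.25  0.95 -1.85] open 0.155 [-0.1  0.5 -5. ]
.6063,.1295,.248,30.8 [-1.403e-01  6.474e-01  1.700e-03  3.000e-04] rows 4.8
```

Request:
send_rows(rows="-0.01 0.05 0 0;-0.025 0.12 0 0;-0.045 0.21 0 0;-0.065 0.31 0 0;-0.09 0.41 0 0;-0.11 0.51 0 0;-0.13 0.59 0 0;-0.14 0.635 0 0;-0.14 0.647 0 0;-0.14 0.647 0 0")

```text
clock: 14.72
tool_pos: [0.6065, 0.1289, 0.2473]
eef_rot: [0.964, 0.266, -0.001, -0.0]
contact_force: [0.7, 0.1, -4.2]
opening: 0.155
finger_force: 34.9
```

Request:
send_rows(rows="0 0 0 0;0 0 0 0;0 0 0 0")

```text
clock: 14.97
tool_pos: [0.6061, 0.1316, 0.2484]
eef_rot: [0.963, 0.268, -0.0, -0.001]
contact_force: [0.1, -0.4, -4.9]
opening: 0.16
finger_force: 34.9
```

```bash
python3 go.py .6063,.1295,.1754,30.8
```

```text
t 14.97 [0.6061 0.1316 0.2484] psi 31.06 tilt [-0.     -0.0007] q [-0.1   0.68 -0.34  1.56  0.26  0.94 -1.55] open 0.16 [ 0.1 -0.4 -4.9]
.6063,.1295,.1754,30.8 [-0.0031  0.0064  0.2432  0.0007] rows 1.8
```

Request:
send_rows(rows="-0.002 0.005 0.04 0;-0.002 0.005 0.09 0;-0.002 0.005 0.15 0;-0.002 0.005 0.2 0;-0.002 0.005 0.225 0;-0.002 0.005 0.235 0;-0.002 0.005 0.24 0;-0.002 0.005 0.244 0;-0.002 0.005 0.247 0;-0.002 0.005 0.247 0")

```text
clock: 15.8
tool_pos: [0.6078, 0.1277, 0.1751]
eef_rot: [0.964, 0.266, 0.001, 0.0]
contact_force: [0.7, 0.4, -3.0]
opening: 0.155
finger_force: 34.9
```

Request:
send_rows(rows="0 0 0 0;0 0 0 0")

```text
clock: 15.97
tool_pos: [0.6078, 0.1275, 0.1751]
eef_rot: [0.964, 0.266, 0.001, 0.0]
contact_force: [0.2, -0.2, -2.3]
opening: 0.149
finger_force: 34.9
```

Request:
send_rows(rows="-0.001 -0.004 0.003 0;-0.001 -0.004 0.004 0;-0.001 -0.004 0.004 0")

```text
clock: 16.22
tool_pos: [0.6083, 0.1277, 0.175]
eef_rot: [0.964, 0.266, 0.002, 0.001]
contact_force: [1.2, -1.6, 5.1]
opening: 0.153
finger_force: 34.9
```

Request:
send_rows(rows="0 0 0 0;0 0 0 0;0 0 0 0;0 0 0 0;0 0 0 0;0 0 0 0;0 0 0 0;0 0 0 0;0 0 0 0;0 0 0 0", jaw=-1)

```text
clock: 17.05
tool_pos: [0.6062, 0.1283, 0.173]
eef_rot: [0.964, 0.266, -0.0, 0.0]
contact_force: [-0.2, 0.6, 0.5]
opening: 0.888
finger_force: 0.0
```

Request:
send_rows(rows="0 0 -0.05 0;0 0 -0.12 0;0 0 -0.22 0;0 0 -0.32 0;0 0 -0.4 0;0 0 -0.42 0;0 0 -0.42 0")

```text
clock: 17.63
tool_pos: [0.6073, 0.1288, 0.301]
eef_rot: [0.964, 0.266, 0.002, 0.0]
contact_force: [-0.7, 0.2, -0.3]
opening: 0.999
finger_force: 0.0
```

```bash
python3 go.py .46,.02,.25,0 .43,-.2,.25,0; python3 - <<'E'
from m import *
p,d,c=snap("wrist","w3.png");W=cloud(d,c);S=W.reshape(-1,3)
for z0,z1 in((.055,.068),(.14,.16),(.187,.207)):
    ok=(S[:,2]>z0)&(S[:,2]<z1)&(np.hypot(S[:,0]-.607,S[:,1]-.129)<.08)
    q=(S[ok][:,:2]*1000).astype(np.float32);print(len(q),cv2.minAreaRect(q),cv2.minEnclosingCircle(q))
E
```

```text
t 17.63 [0.6073 0.1288 0.301 ] psi 30.85 tilt [0.0022 0.    ] q [-0.09  0.63 -0.35  1.5   0.24  1.05 -1.53] open 0.999 [-0.7  0.2 -0.3]
.46,.02,.25,0 [-0.6073  0.0595  0.1699  0.0857] rows 4.6
.43,-.2,.25,0 [-1.0692  0.6378  0.1699  0.0857] rows 9.0
2909 ((621.3065185546875, 141.84242248535156), (102.998779296875, 135.10792541503906), 42.73119354248047) ((609.604248046875, 130.9641876220703), 67.85709381103516)
4235 ((611.769775390625, 128.2952117919922), (87.64970397949219, 89.2295150756836), 26.997114181518555) ((610.9022827148438, 127.36711883544922), 45.840057373046875)
1619 ((610.0568237304688, 127.19493103027344), (91.3853988647461, 13.558266639709473), 31.338151931762695) ((610.5230712890625, 126.42921447753906), 45.69340896606445)
```

The rinse pot is on the plate, within a few mm of the middle. Now the stoppers, starting with a fresh top measurement.

Request:
send_rows(rows="-0.6 0.06 0.17 0.05;-0.6 0.06 0.17 0.05;-0.6 0.06 0.17 0.05;-0.6 0.06 0.17 0.05;-0.6 0.06 0.17 0.05;-0.6 0.06 0.17 0.05;-0.6 0.06 0.17 0.05")

```text
clock: 18.27
tool_pos: [0.4592, 0.0196, 0.2466]
eef_rot: [0.994, 0.111, -0.002, 0.0]
contact_force: [0.7, 0.6, -0.1]
opening: 0.998
finger_force: 0.0
```

```bash
cat > st.py <<'E'
from m import *
p,d,c=snap("top");W=cloud(d,c)
z=W[...,2]
# knob tops: small blobs near .066, with dark/black colour
m=((z>.055)&(z<.072)&(p.max(-1)<60)).astype(np.uint8)
n,l,s,ce=cv2.connectedComponentsWithStats(m)
for i in range(1,n):
    if 25<s[i,4]<150:
        q=W[l==i][:,:2]; q=q[~np.isnan(q[:,0])];print("knob",ce[i].round(),s[i,4],np.round(cv2.minEnclosingCircle(q.astype(np.float32))[0],4),q.mean(0).round(4))
E
python3 st.py; python3 go.py .42,-.2,.25,15
```

```text
knob [225.  54.] 35 [0.8845 0.2505] [0.8844 0.2503]
knob [344.  63.] 27 [ 0.8608 -0.0577] [ 0.8604 -0.0577]
knob [200.  83.] 132 [0.8223 0.327 ] [0.8069 0.3126]
knob [282.  74.] 30 [0.8305 0.1096] [0.831  0.1028]
knob [154.  85.] 35 [0.803  0.4359] [0.8021 0.4349]
knob [402.  86.] 47 [ 0.8041 -0.2067] [ 0.8011 -0.2061]
knob [163. 232.] 66 [0.4227 0.3979] [0.4226 0.3976]
knob [256. 232.] 60 [0.4246 0.1628] [0.4245 0.1625]
knob [411. 238.] 65 [ 0.4125 -0.2264] [ 0.4125 -0.2264]
knob [ 51. 343.] 109 [0.1252 0.7076] [0.1333 0.6914]
t 18.32 [0.4609 0.0208 0.2472] psi 12.86 tilt [-0.0005 -0.0002] q [ 0.04  0.48 -0.27  2.03  0.2   0.67 -1.71] open 1.003 [0.9 0.7 0.1]
.42,-.2,.25,15 [-0.2967  0.6871 -0.0093 -0.006 ] rows 5.4
```

Request:
send_rows(rows="-0.3 0.69 0 -0.006;-0.3 0.69 0 -0.006;-0.3 0.69 0 -0.006;-0.3 0.69 0 -0.006;-0.3 0.69 0 -0.006;-0.3 0.69 0 -0.006;-0.3 0.69 0 -0.006;-0.3 0.69 0 -0.006")

```text
clock: 18.98
tool_pos: [0.4205, -0.2016, 0.2477]
eef_rot: [0.992, 0.13, 0.001, -0.0]
contact_force: [0.6, 0.1, -0.1]
opening: 0.997
finger_force: 0.0
```

```bash
cat > wr.py <<'E'
import sys
from m import *
# wrist: knob (x,y,zmid) fits: args x,y,z0,z1,r
p,d,c=snap("wrist","wlast.png");W=cloud(d,c);S=W.reshape(-1,3)
for a in sys.argv[1:]:
    x,y,z0,z1,r=map(float,a.split(","))
    ok=(S[:,2]>z0)&(S[:,2]<z1)&(np.hypot(S[:,0]-x,S[:,1]-y)<r)
    q=(S[ok][:,:2]*1000).astype(np.float32);print(a,len(q),np.round(cv2.minEnclosingCircle(q)[0],1) if len(q)>5 else 0, q.mean(0).round(1))
E
python3 wr.py .4125,-.2265,.061,.072,.03 .4125,-.2265,.027,.035,.05
python3 go.py .4125,-.2265,.035,15
```

```text
.4125,-.2265,.061,.072,.03 298 [ 415.8 -227.9] [ 416.3 -227.5]
.4125,-.2265,.027,.035,.05 2020 [ 415.9 -227.9] [ 417.8 -226.9]
t 19.03 [ 0.4207 -0.2002  0.2478] psi 15.1 tilt [ 0.0007 -0.0005] q [ 0.55  0.48 -0.31  2.01  0.22  0.68 -1.21] open 1.001 [-0.9  1.  -1.1]
.4125,-.2265,.035,15 [-4.930e-02  7.760e-02  7.093e-01  3.000e-04] rows 5.1
```

Request:
send_rows(rows="-0.045 0.08 0.1 0;-0.045 0.08 0.22 0;-0.045 0.08 0.34 0;-0.045 0.08 0.46 0;-0.045 0.08 0.56 0;-0.045 0.08 0.63 0;-0.045 0.08 0.68 0;-0.045 0.08 0.705 0;-0.045 0.08 0.705 0;-0.045 0.08 0.705 0")

```text
clock: 19.87
tool_pos: [0.4134, -0.2268, 0.0367]
eef_rot: [0.991, 0.132, 0.0, -0.0]
contact_force: [-0.1, -0.9, 0.1]
opening: 0.998
finger_force: 0.0
```

Request:
send_rows(rows="0 0 0 0;0 0 0 0;0 0 0 0;0 0 0 0;0 0 0 0;0 0 0 0;0 0 0 0;0 0 0 0;0 0 0 0;0 0 0 0", jaw=1, force=20)

```text
clock: 20.7
tool_pos: [0.4125, -0.2281, 0.0365]
eef_rot: [0.991, 0.131, 0.0, 0.0]
contact_force: [0.4, -0.9, 0.2]
opening: 0.266
finger_force: 0.2
```

Request:
send_rows(rows="0 0 0 0;0 0 0 0;0 0 0 0;0 0 0 0;0 0 0 0")

```text
clock: 21.12
tool_pos: [0.4124, -0.2279, 0.0365]
eef_rot: [0.991, 0.131, -0.0, -0.0]
contact_force: [-0.1, 0.3, -1.6]
opening: 0.241
finger_force: 20.0
```

```bash
python3 go.py .4403,-.3694,.2,15
```

```text
t 21.12 [ 0.4124 -0.2279  0.0365] psi 15.02 tilt [-0.0001 -0.    ] q [ 0.44  0.88 -0.06  2.16  0.41  0.11 -1.31] open 0.241 [-0.1  0.3 -1.6]
.4403,-.3694,.2,15 [-3.240e-02  4.795e-01 -5.451e-01  1.000e-04] rows 5.2
```

Request:
send_rows(rows="0 0 -0.06 0;0 0 -0.16 0;0 0 -0.28 0;0 0 -0.4 0;-0.01 0.06 -0.5 0;-0.02 0.16 -0.53 0;-0.03 0.28 -0.53 0;-0.03 0.39 -0.53 0;-0.03 0.46 -0.53 0;-0.03 0.48 -0.53 0")

```text
clock: 21.95
tool_pos: [0.4406, -0.374, 0.1954]
eef_rot: [0.992, 0.128, 0.0, 0.001]
contact_force: [-0.5, 0.1, -0.3]
opening: 0.243
finger_force: 20.0
```

Request:
send_rows(rows="0 0 0 0;0 0 0 0")

```text
clock: 22.12
tool_pos: [0.4405, -0.3678, 0.195]
eef_rot: [0.991, 0.131, -0.001, -0.001]
contact_force: [0.3, 0.8, -1.2]
opening: 0.242
finger_force: 20.0
```

```bash
python3 go.py .4403,-.3694,.09,15 .4403,-.3694,.075,15; python3 wr.py .4403,-.3694,.06,.07,.045 .519,-.3515,.06,.07,.045
```

```text
t 22.12 [ 0.4405 -0.3678  0.195 ] psi 15.07 tilt [-0.0005 -0.001 ] q [ 0.8   0.69 -0.32  1.76  0.3   0.74 -0.98] open 0.242 [ 0.3  0.8 -1.2]
.4403,-.3694,.09,15 [-2.200e-03  4.900e-03  3.501e-01  2.000e-04] rows 2.5
.4403,-.3694,.075,15 [-2.200e-03  4.900e-03  4.001e-01  2.000e-04] rows 2.9
.4403,-.3694,.06,.07,.045 814 [ 443.9 -370.7] [ 463. -367.]
.519,-.3515,.06,.07,.045 1866 [ 515.8 -353.6] [ 521.8 -351.9]
```

View pics/wlast.png

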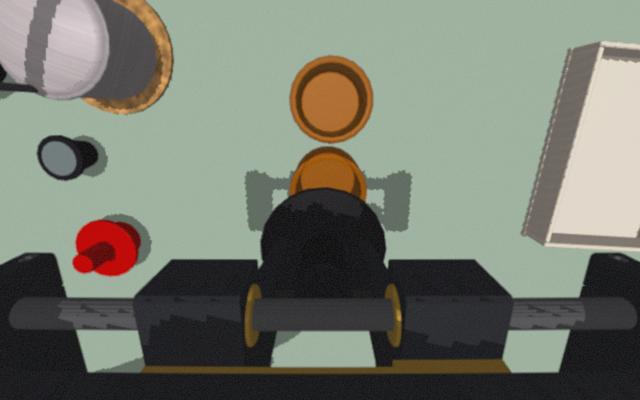

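The stopper is held upright at (323,245), over jar c at (328,180), with jar b at (331,98). Inserting.

Request:
send_rows(rows="0 0.005 0.05 0;0 0.005 0.12 0;0 0.005 0.19 0;0 0.005 0.25 0;0 0.005 0.3 0;0 0.005 0.34 0;0 0.005 0.37 0;0 0.005 0.385 0;0 0.005 0.395 0;0 0.005 0.4 0")

```text
clock: 23.0
tool_pos: [0.4416, -0.3705, 0.0763]
eef_rot: [0.991, 0.131, 0.0, 0.0]
contact_force: [-3.8, 3.1, 14.8]
opening: 0.245
finger_force: 20.0
```

Request:
send_rows(rows="0 0 0 0;0 0 0.004 0;0 0 0.006 0")

```text
clock: 23.25
tool_pos: [0.4418, -0.3707, 0.0762]
eef_rot: [0.991, 0.131, 0.0, 0.001]
contact_force: [-4.9, 3.5, 22.2]
opening: 0.242
finger_force: 20.0
```

Request:
send_rows(rows="0 0 -0.004 0;0 0 -0.004 0;0 0 -0.004 0;0 0 -0.004 0;0 0 -0.004 0;0 0 -0.004 0;0 0 -0.004 0", jaw=-1)

```text
clock: 23.83
tool_pos: [0.4414, -0.3708, 0.0748]
eef_rot: [0.991, 0.131, -0.0, -0.0]
contact_force: [-1.3, -0.2, 0.1]
opening: 0.748
finger_force: 0.0
```

Request:
send_rows(rows="0 0 -0.06 0;0 0 -0.16 0;0 0 -0.28 0;0 0 -0.4 0;0 0 -0.52 0;0 0 -0.58 0;0 0 -0.58 0")

```text
clock: 24.42
tool_pos: [0.4439, -0.3722, 0.2536]
eef_rot: [0.991, 0.13, 0.003, 0.003]
contact_force: [0.2, 0.1, 0.3]
opening: 0.996
finger_force: 0.0
```

```bash
python3 st.py|grep -v "0.8"; python3 wr.py .4403,-.3694,.095,.115,.03 .4403,-.3694,.067,.075,.045 ; python3 go.py .43,-.1,.25,15
```

```text
knob [320. 216.] 58 [4.666e-01 4.000e-04] [4.666e-01 3.000e-04]
knob [163. 232.] 66 [0.4224 0.3977] [0.4225 0.3972]
knob [256. 232.] 61 [0.4245 0.1629] [0.4245 0.1623]
knob [ 50. 343.] 110 [0.1234 0.7105] [0.1331 0.6917]
knob [318. 382.] 94 [0.0269 0.0023] [0.0545 0.0029]
.4403,-.3694,.095,.115,.03 405 [ 444.7 -368.8] [ 445.6 -368.5]
.4403,-.3694,.067,.075,.045 2531 [ 444.7 -368.8] [ 446.7 -368.3]
t 24.52 [ 0.4414 -0.371   0.2492] psi 15.01 tilt [0.0003 0.0004] q [ 0.83  0.62 -0.35  1.7   0.27  0.86 -0.95] open 1.0 [-1.1  0.5 -0.1]
.43,-.1,.25,15 [ 0.1972 -0.8823 -0.0026  0.    ] rows 6.5
```

Stopper on jar c is home. Stopper 2 was knocked to (0.467, 0.000), still standing. I'll take it with the jaws turned so the gripper body clears the wash pot.

Request:
send_rows(rows="0.2 -0.88 -0.05 -0.236;0.2 -0.88 -0.05 -0.236;0.2 -0.88 -0.05 -0.236;0.2 -0.88 -0.05 -0.236;0.2 -0.88 -0.05 -0.236;0.2 -0.88 -0.05 -0.236;0.2 -0.88 -0.05 -0.236;0.2 -0.88 -0.05 -0.236;0.2 -0.88 -0.05 -0.236;0.2 -0.88 -0.05 -0.236")

```text
clock: 25.35
tool_pos: [0.4298, -0.0996, 0.2625]
eef_rot: [0.725, 0.689, -0.001, -0.001]
contact_force: [0.5, 0.2, 0.3]
opening: 1.001
finger_force: 0.0
```

```bash
python3 go.py .4666,-.01,.23,100
```

```text
t 25.35 [ 0.4298 -0.0996  0.2625] psi 87.11 tilt [-0.0009 -0.0014] q [ 0.62  0.49 -0.74  2.04  0.47  0.78 -0.45] open 1.001 [0.5 0.2 0.3]
.4666,-.01,.23,100 [ 0.3045  0.1073  0.1083 -0.0358] rows 2.4
```

Request:
send_rows(rows="0.3 0.107 0.1 -0.036;0.3 0.107 0.1 -0.036;0.3 0.107 0.1 -0.036;0.3 0.107 0.1 -0.036;0.3 0.107 0.1 -0.036;0.3 0.107 0.1 -0.036")

```text
clock: 25.85
tool_pos: [0.4671, -0.0137, 0.233]
eef_rot: [0.646, 0.763, -0.001, -0.001]
contact_force: [0.7, -1.2, -0.3]
opening: 1.001
finger_force: 0.0
```

```bash
python3 wr.py .4666,.0005,.061,.072,.03 .4666,.0005,.027,.035,.05
python3 go.py .4666,.0002,.036,100
```

```text
.4666,.0005,.061,.072,.03 343 [469.3   1.6] [469.3   2. ]
.4666,.0005,.027,.035,.05 2358 [469.4   1.6] [469.    3.3]
t 25.9 [ 0.4673 -0.014   0.2333] psi 99.49 tilt [-0.0012 -0.0004] q [ 0.41  0.58 -0.74  2.01  0.56  0.77 -0.51] open 0.997 [ 0.  -0.5 -0.2]
.4666,.0002,.036,100 [ 0.047   0.0054  0.6576 -0.0014] rows 4.7
```

Request:
send_rows(rows="0.047 0.008 0.08 0;0.047 0.008 0.18 0;0.047 0.008 0.3 0;0.047 0.008 0.42 0;0.047 0.008 0.52 0;0.047 0.008 0.59 0;0.047 0.008 0.64 0;0.047 0.008 0.655 0;0.047 0.008 0.655 0;0.047 0.008 0.655 0")

```text
clock: 26.73
tool_pos: [0.4686, 0.0012, 0.038]
eef_rot: [0.646, 0.763, -0.0, 0.0]
contact_force: [-0.1, -0.4, 0.6]
opening: 1.0
finger_force: 0.0
```

```bash
python3 go.py .467,.0005,.036,100
```

```text
t 26.73 [0.4686 0.0012 0.038 ] psi 99.53 tilt [-0.      0.0004] q [ 0.07  0.88 -0.27  2.16  1.07  0.24 -1.  ] open 1.0 [-0.1 -0.4  0.6]
.467,.0005,.036,100 [-0.0015 -0.0055  0.0066 -0.0013] rows 0.1
```

Request:
send_rows(rows="0 0 0.005 0;0 0 0.005 0;0 0 0.005 0;0 0 0.005 0;0 0 0.005 0;0 0 0.005 0;0 0 0.005 0;0 0 0.005 0;0 0 0.005 0;0 0 0.005 0", jaw=1)

```text
clock: 27.57
tool_pos: [0.4683, 0.002, 0.0359]
eef_rot: [0.645, 0.764, -0.0, 0.0]
contact_force: [-0.2, -0.9, -0.3]
opening: 0.266
finger_force: 0.0
```

Request:
send_rows(rows="0 0 0 0;0 0 0 0;0 0 0 0;0 0 0 0;0 0 0 0")

```text
clock: 27.98
tool_pos: [0.4683, 0.0019, 0.0359]
eef_rot: [0.645, 0.764, -0.0, 0.0]
contact_force: [0.3, -0.7, -1.9]
opening: 0.245
finger_force: 20.0
```

Request:
send_rows(rows="0 0 -0.06 0;0 0 -0.16 0;0 0 -0.28 0;0 0 -0.4 0;0 0 -0.52 0;0 0 -0.64 0;0 0 -0.72 0;0 0 -0.72 0")

```text
clock: 28.65
tool_pos: [0.4708, 0.0027, 0.2562]
eef_rot: [0.646, 0.764, 0.003, 0.003]
contact_force: [0.5, 0.7, -1.7]
opening: 0.241
finger_force: 20.0
```

```bash
python3 go.py .43,-.2,.25,60
```

```text
t 28.65 [0.4708 0.0027 0.2562] psi 99.56 tilt [0.0031 0.0031] q [ 0.4   0.55 -0.78  1.98  0.54  0.81 -0.52] open 0.241 [ 0.5  0.7 -1.7]
.43,-.2,.25,60 [-0.6438 -0.2462  0.0207  0.1099] rows 5.0
```

Request:
send_rows(rows="-0.64 -0.24 0 0.11;-0.64 -0.24 0 0.11;-0.64 -0.24 0 0.11;-0.64 -0.24 0 0.11;-0.64 -0.24 0 0.11;-0.64 -0.24 0 0.11;-0.64 -0.24 0 0.11;-0.64 -0.24 0 0.11")

```text
clock: 29.32
tool_pos: [0.4289, -0.1987, 0.2512]
eef_rot: [0.865, 0.501, -0.0, -0.001]
contact_force: [-0.7, 0.5, -1.2]
opening: 0.244
finger_force: 20.0
```

```bash
python3 go.py .5,-.33,.22,20; cat > jar.py <<'E'
import sys
from m import *
from scipy.optimize import least_squares
p,d,c=snap("wrist","wlast.png");W=cloud(d,c);S=W.reshape(-1,3);S=S[(S[:,2]>.06)&(S[:,2]<.068)]
for a in sys.argv[1:]:
    x=np.array([float(v) for v in a.split(",")])
    for _ in range(10):
        R=np.linalg.norm(S[:,:2]-x,axis=1);s=S[(R>.026)&(R<.04)]
        if len(s)<30: break
        f=least_squares(lambda k:np.linalg.norm(s[:,:2]-k,axis=1)-.033,x,loss="soft_l1",f_scale=.002);x=f.x
    print(a,x.round(4),len(s))
E
python3 jar.py .518,-.3515 .639,-.2505
```

```text
t 29.32 [ 0.4289 -0.1987  0.2512] psi 60.14 tilt [-0.0003 -0.0006] q [ 0.73  0.52 -0.6   1.98  0.42  0.76 -0.64] open 0.244 [-0.7  0.5 -1.2]
.5,-.33,.22,20 [-0.2615  0.4233  0.1041  0.1115] rows 3.7
.518,-.3515 [ 0.5211 -0.3512] 585
.639,-.2505 [ 0.6403 -0.2504] 1321
```

Request:
send_rows(rows="-0.26 0.42 0.08 0.111;-0.26 0.42 0.08 0.111;-0.26 0.42 0.08 0.111;-0.26 0.42 0.08 0.111;-0.26 0.42 0.08 0.111;-0.26 0.42 0.08 0.111;-0.26 0.42 0.08 0.111;-0.26 0.42 0.08 0.111")

```text
clock: 30.03
tool_pos: [0.5002, -0.3278, 0.2276]
eef_rot: [0.984, 0.177, -0.0, -0.001]
contact_force: [0.5, 0.1, -1.6]
opening: 0.242
finger_force: 20.0
```

```bash
python3 jar.py .518,-.3515 .639,-.2505; python3 go.py .518,-.3515,.0758,20
```

```text
.518,-.3515 [ 0.5221 -0.3516] 995
.639,-.2505 [ 0.6408 -0.2515] 1026
t 30.08 [ 0.5    -0.3281  0.2277] psi 20.37 tilt [-0.     -0.0004] q [ 0.72  0.68 -0.37  1.66  0.3   0.86 -0.99] open 0.246 [ 0.1  0.6 -1.1]
.518,-.3515,.0758,20 [0.0292 0.0939 0.5065 0.001 ] rows 3.7
```

Request:
send_rows(rows="0.033 0.095 0.08 0;0.033 0.095 0.16 0;0.033 0.095 0.24 0;0.033 0.095 0.3 0;0.033 0.095 0.36 0;0.033 0.095 0.41 0;0.033 0.095 0.45 0;0.033 0.095 0.48 0;0.033 0.095 0.5 0;0.033 0.095 0.508 0")

```text
clock: 30.92
tool_pos: [0.5197, -0.3528, 0.0757]
eef_rot: [0.985, 0.175, 0.001, 0.0]
contact_force: [-2.4, 2.4, 16.9]
opening: 0.241
finger_force: 20.0
```

Request:
send_rows(rows="0 0 0 0;0 0 0.003 0;0 0 0.005 0")

```text
clock: 31.17
tool_pos: [0.5197, -0.3531, 0.0757]
eef_rot: [0.985, 0.174, 0.001, 0.0]
contact_force: [-0.9, 2.1, 12.2]
opening: 0.242
finger_force: 20.0
```

Request:
send_rows(rows="0 0 0 0;0 0 0 0;0 0 0 0;0 0 0 0;0 0 0 0;0 0 0 0;0 0 0 0", jaw=-1)

```text
clock: 31.75
tool_pos: [0.5184, -0.3534, 0.0739]
eef_rot: [0.985, 0.174, -0.0, -0.0]
contact_force: [0.7, -0.5, 0.0]
opening: 0.748
finger_force: 0.0
```

Request:
send_rows(rows="0 0 -0.06 0;0 0 -0.16 0;0 0 -0.28 0;0 0 -0.4 0;0 0 -0.52 0;0 0 -0.58 0;0 0 -0.58 0")

```text
clock: 32.33
tool_pos: [0.5212, -0.3544, 0.2532]
eef_rot: [0.985, 0.174, 0.004, 0.003]
contact_force: [-0.5, 0.5, -0.6]
opening: 1.004
finger_force: 0.0
```

```bash
python3 st.py|grep -v "0.8"; python3 wr.py .5195,-.3515,.095,.115,.03 .5195,-.3515,.067,.075,.045 ; python3 go.py .43,-.12,.27,20
```

```text
knob [452. 200.] 115 [ 0.516  -0.3383] [ 0.5102 -0.3305]
knob [163. 232.] 68 [0.423  0.3976] [0.4226 0.3971]
knob [256. 232.] 59 [0.4244 0.1628] [0.4247 0.1626]
knob [ 51. 343.] 110 [0.1244 0.7056] [0.1324 0.6901]
knob [318. 382.] 88 [0.0269 0.0023] [0.0537 0.0027]
.5195,-.3515,.095,.115,.03 410 [ 520.  -352.1] [ 521.  -351.7]
.5195,-.3515,.067,.075,.045 2566 [ 514.4 -353.3] [ 521.5 -351.4]
t 32.43 [ 0.5185 -0.3534  0.2484] psi 20.03 tilt [0.0003 0.0004] q [ 0.73  0.7  -0.38  1.54  0.29  0.96 -0.96] open 0.999 [-1.1 -0.1 -0.6]
.43,-.12,.27,20 [-1.07e-02 -8.32e-01 -7.20e-02  1.00e-04] rows 6.0
```

Request:
send_rows(rows="0 -0.83 -0.07 0;0 -0.83 -0.07 0;0 -0.83 -0.07 0;0 -0.83 -0.07 0;0 -0.83 -0.07 0;0 -0.83 -0.07 0;0 -0.83 -0.07 0;0 -0.83 -0.07 0")

```text
clock: 33.1
tool_pos: [0.4318, -0.1173, 0.2682]
eef_rot: [0.984, 0.177, -0.001, -0.001]
contact_force: [1.1, -0.4, 0.3]
opening: 0.996
finger_force: 0.0
```

Request:
send_rows(rows="0.31 -0.78 0 -0.05;0.31 -0.78 0 -0.05;0.31 -0.78 0 -0.05;0.31 -0.78 0 -0.05;0.31 -0.78 0 -0.05;0.31 -0.78 0 -0.05;0.31 -0.78 0 -0.05;0.31 -0.78 0 -0.05")

```text
clock: 33.77
tool_pos: [0.4408, 0.1343, 0.268]
eef_rot: [0.945, 0.328, -0.0, -0.001]
contact_force: [-0.9, -0.3, -1.0]
opening: 1.002
finger_force: 0.0
```

```bash
python3 go.py .42,.37,.24,45
```

```text
t 33.77 [0.4408 0.1343 0.268 ] psi 38.27 tilt [-0.0004 -0.0006] q [-0.06  0.47 -0.49  1.99  0.31  0.76 -1.64] open 1.002 [-0.9 -0.3 -1. ]
.42,.37,.24,45 [ 0.4321 -0.66    0.0933 -0.0187] rows 5.7
```

Request:
send_rows(rows="0.43 -0.66 0.09 -0.019;0.43 -0.66 0.09 -0.019;0.43 -0.66 0.09 -0.019;0.43 -0.66 0.09 -0.019;0.43 -0.66 0.09 -0.019;0.43 -0.66 0.09 -0.019;0.43 -0.66 0.09 -0.019;0.43 -0.66 0.09 -0.019")

```text
clock: 34.43
tool_pos: [0.4208, 0.3667, 0.2404]
eef_rot: [0.924, 0.381, -0.001, 0.001]
contact_force: [0.0, -0.7, -1.0]
opening: 1.001
finger_force: 0.0
```

```bash
python3 wr.py .4226,.3975,.061,.072,.03 .4226,.3975,.027,.035,.05
python3 go.py .4227,.3977,.036,45
```

```text
.4226,.3975,.061,.072,.03 339 [426. 399.] [426.4 399.2]
.4226,.3975,.027,.035,.05 2335 [425.9 398.9] [427.3 399.8]
t 34.48 [0.4214 0.365  0.2406] psi 44.7 tilt [-0.0011  0.0015] q [-0.52  0.63 -0.47  1.76  0.36  0.85 -1.94] open 1.004 [ 0.  -1.2  0.4]
.4227,.3977,.036,45 [ 0.0797 -0.0747  0.6821 -0.0008] rows 5.0
```

Request:
send_rows(rows="0.082 -0.072 0.1 0;0.082 -0.072 0.22 0;0.082 -0.072 0.34 0;0.082 -0.072 0.46 0;0.082 -0.072 0.56 0;0.082 -0.072 0.63 0;0.082 -0.072 0.67 0;0.082 -0.072 0.682 0;0.082 -0.072 0.682 0;0.082 -0.072 0.682 0")

```text
clock: 35.32
tool_pos: [0.4234, 0.4001, 0.0385]
eef_rot: [0.925, 0.381, 0.001, -0.0]
contact_force: [-0.4, 1.3, -1.0]
opening: 1.003
finger_force: 0.0
```

Request:
send_rows(rows="0 0 0 0;0 0 0 0;0 0 0 0;0 0 0 0;0 0 0 0;0 0 0 0;0 0 0 0;0 0 0 0;0 0 0 0;0 0 0 0", jaw=1)

```text
clock: 36.15
tool_pos: [0.4223, 0.4002, 0.0373]
eef_rot: [0.924, 0.382, -0.0, 0.0]
contact_force: [-0.0, -1.7, -0.0]
opening: 0.268
finger_force: 0.2
```

Request:
send_rows(rows="0 0 0 0;0 0 0 0;0 0 0 0;0 0 0 0;0 0 0 0")

```text
clock: 36.57
tool_pos: [0.4221, 0.4004, 0.0373]
eef_rot: [0.924, 0.382, -0.0, -0.0]
contact_force: [1.0, 0.6, -0.5]
opening: 0.245
finger_force: 20.0
```

Request:
send_rows(rows="0 0 -0.06 0;0 0 -0.16 0;0 0 -0.28 0;0 0 -0.4 0;0 0 -0.52 0;0 0 -0.64 0;0 0 -0.76 0;0 0 -0.82 0;0 0 -0.82 0")

```text
clock: 37.32
tool_pos: [0.4235, 0.4027, 0.2882]
eef_rot: [0.924, 0.382, 0.004, -0.002]
contact_force: [0.4, -0.1, -0.9]
opening: 0.244
finger_force: 20.0
```

```bash
python3 go.py .43,.11,.29,20
```

```text
t 37.32 [0.4235 0.4027 0.2882] psi 44.87 tilt [ 0.0041 -0.002 ] q [-0.55  0.61 -0.5   1.63  0.33  0.98 -1.94] open 0.244 [ 0.4 -0.1 -0.9]
.43,.11,.29,20 [-0.6728  0.7068 -0.0061  0.0691] rows 7.0
```

Held, at offset 0.0373. Going to jar a at (0.639, -0.2505).

Request:
send_rows(rows="-0.67 0.7 0 0.07;-0.67 0.7 0 0.07;-0.67 0.7 0 0.07;-0.67 0.7 0 0.07;-0.67 0.7 0 0.07;-0.67 0.7 0 0.07;-0.67 0.7 0 0.07;-0.67 0.7 0 0.07;-0.67 0.7 0 0.07;-0.67 0.7 0 0.07")

```text
clock: 38.15
tool_pos: [0.4276, 0.1101, 0.2829]
eef_rot: [0.985, 0.171, -0.0, -0.0]
contact_force: [-0.7, 0.3, -0.4]
opening: 0.24
finger_force: 20.0
```

```bash
python3 go.py .54,-.12,.29,0
```

```text
t 38.15 [0.4276 0.1101 0.2829] psi 19.67 tilt [-0.0004 -0.0003] q [-0.07  0.41 -0.41  2.02  0.23  0.76 -1.84] open 0.24 [-0.7  0.3 -0.4]
.54,-.12,.29,0 [ 0.0946  0.8483 -0.0238  0.0546] rows 6.1
```

Request:
send_rows(rows="0.095 0.85 -0.02 0.055;0.095 0.85 -0.02 0.055;0.095 0.85 -0.02 0.055;0.095 0.85 -0.02 0.055;0.095 0.85 -0.02 0.055;0.095 0.85 -0.02 0.055;0.095 0.85 -0.02 0.055;0.095 0.85 -0.02 0.055")

```text
clock: 38.82
tool_pos: [0.542, -0.1222, 0.2884]
eef_rot: [1.0, -0.003, 0.0, 0.0]
contact_force: [-1.1, 1.2, -0.9]
opening: 0.242
finger_force: 20.0
```

```bash
python3 go.py .61,-.24,.25,0
```

```text
t 38.82 [ 0.542  -0.1222  0.2884] psi -0.29 tilt [0.0001 0.0002] q [ 0.31  0.54 -0.28  1.71  0.18  0.91 -1.62] open 0.242 [-1.1  1.2 -0.9]
.61,-.24,.25,0 [ 0.2288  0.3914  0.1281 -0.0008] rows 3.4
```

Request:
send_rows(rows="0.23 0.39 0.1 0;0.23 0.39 0.13 0;0.23 0.39 0.13 0;0.23 0.39 0.13 0;0.23 0.39 0.13 0;0.23 0.39 0.13 0")

```text
clock: 39.32
tool_pos: [0.6097, -0.2344, 0.2493]
eef_rot: [1.0, 0.001, -0.001, -0.001]
contact_force: [-0.9, -0.5, -0.6]
opening: 0.243
finger_force: 20.0
```

```bash
python3 jar.py .639,-.2505; python3 go.py .639,-.2505,.0773,0
```

```text
.639,-.2505 [ 0.6417 -0.2509] 1123
t 39.37 [ 0.6098 -0.2335  0.2501] psi 0.14 tilt [-0.0004 -0.0016] q [ 0.44  0.72 -0.27  1.46  0.21  0.99 -1.45] open 0.24 [ 0.4  0.5 -1.3]
.639,-.2505,.0773,0 [9.740e-02 5.710e-02 5.761e-01 4.000e-04] rows 4.2
```

Request:
send_rows(rows="0.099 0.045 0.1 0;0.099 0.045 0.2 0;0.099 0.045 0.3 0;0.099 0.045 0.36 0;0.099 0.045 0.36 0;0.099 0.045 0.36 0")

```text
clock: 39.87
tool_pos: [0.6391, -0.2482, 0.1428]
eef_rot: [1.0, 0.001, -0.0, -0.001]
contact_force: [0.4, 0.2, -0.4]
opening: 0.239
finger_force: 20.0
```

```bash
python3 go.py .6395,-.2507,.0773,0
```

```text
t 39.87 [ 0.6391 -0.2482  0.1428] psi 0.08 tilt [-0.0004 -0.001 ] q [ 0.42  0.89 -0.24  1.44  0.25  0.84 -1.47] open 0.239 [ 0.4  0.2 -0.4]
.6395,-.2507,.0773,0 [1.200e-03 8.500e-03 2.182e-01 2.000e-04] rows 1.6
```

Request:
send_rows(rows="0.001 0.004 0.04 0;0.001 0.004 0.08 0;0.001 0.004 0.12 0;0.001 0.004 0.15 0;0.001 0.004 0.18 0;0.001 0.004 0.2 0;0.001 0.004 0.21 0;0.001 0.004 0.216 0;0.001 0.004 0.22 0;0.001 0.004 0.222 0")

```text
clock: 40.7
tool_pos: [0.6391, -0.2526, 0.0772]
eef_rot: [1.0, -0.001, -0.0, 0.0]
contact_force: [-3.9, 2.3, 9.2]
opening: 0.242
finger_force: 20.0
```

Request:
send_rows(rows="0 0 0 0;0 0 0.003 0;0 0 0.004 0")

```text
clock: 40.95
tool_pos: [0.6395, -0.2527, 0.0772]
eef_rot: [1.0, -0.001, 0.0, 0.0]
contact_force: [-5.5, 1.6, 13.6]
opening: 0.241
finger_force: 20.0
```

Home at z = 0.0772, as expected. Release, retreat and check everything.

Request:
send_rows(rows="0 0 0 0;0 0 0 0;0 0 0 0;0 0 0 0;0 0 0 0;0 0 0 0;0 0 0 0", jaw=-1)

```text
clock: 41.53
tool_pos: [0.6393, -0.2526, 0.0745]
eef_rot: [1.0, -0.001, -0.0, -0.0]
contact_force: [-0.7, 0.2, -0.5]
opening: 0.745
finger_force: 0.0
```

Request:
send_rows(rows="0 0 -0.06 0;0 0 -0.16 0;0 0 -0.28 0;0 0 -0.4 0;0 0 -0.52 0;0 0 -0.64 0;0 0 -0.68 0;0 0 -0.68 0")

```text
clock: 42.2
tool_pos: [0.6417, -0.2532, 0.2833]
eef_rot: [1.0, -0.001, 0.004, 0.001]
contact_force: [-0.2, -0.0, -0.6]
opening: 1.001
finger_force: 0.0
```

Request:
send_rows(rows="-0.85 0 -0.1 0;-0.85 0 -0.1 0;-0.85 0 -0.1 0;-0.85 0 -0.1 0;-0.85 0 -0.1 0;-0.85 0 -0.1 0;-0.85 0 -0.1 0;-0.85 0 -0.1 0")

```text
clock: 42.87
tool_pos: [0.3807, -0.2523, 0.3079]
eef_rot: [1.0, -0.003, -0.002, -0.0]
contact_force: [0.1, -0.7, 0.2]
opening: 1.002
finger_force: 0.0
```

```bash
python3 - <<'E'
from m import *
snap("scene","s_end.png"); p,d,c=snap("top","t_end.png");W=cloud(d,c)
for n,u,v,r,a,b in [("plate",268,163,40,.058,.068),("rinse lid",268,155,26,.135,.165),("rinse bar",268,155,26,.187,.23),("wash lid",371,196,26,.082,.105),("wash bar",371,196,26,.13,.16)]+[(f"j{i}{k}",u,v,17,*z) for i,(u,v) in enumerate([(418,151),(457,197),(464,228)]) for k,z in (("knob",(.098,.115)),("flange",(.068,.075)),("rim",(.055,.067)))]: print(n,circ(W,u,v,r,a,b))
E
```

```text
plate ([0.6064, 0.1296, 0.0682, 0.5922, 0.1259, 0.0616], 810, ([0.606, 0.1288], [133.0, 135.0], 26.1))
rinse lid ([0.6077, 0.1259, 0.0477, 0.6056, 0.1248, 0.145], 999, ([0.6072, 0.1257], [92.0, 93.0], 0.0))
rinse bar ([0.6079, 0.1255, 0.0453, 0.6066, 0.1254, 0.1985], 232, ([0.6076, 0.1261], [90.0, 14.0], 31.3))
wash lid ([0.5093, -0.1305, 0.0471, 0.5086, -0.1282, 0.0886], 787, ([0.5094, -0.1292], [89.0, 90.0], 0.7))
wash bar ([0.5107, -0.1309, 0.0454, 0.509, -0.1304, 0.1414], 221, ([0.5106, -0.1313], [14.0, 91.0], 79.3))
j0knob ([0.6376, -0.2505, 0.0108, 0.6378, -0.2501, 0.1045], 64, ([0.6376, -0.2507], [19.0, 20.0], 2.8))
j0flange ([0.6386, -0.2507, 0.0345, 0.6384, -0.2491, 0.0706], 367, ([0.6377, -0.2498], [67.0, 67.0], 0.9))
j0rim ([0.6393, -0.2514, 0.0375, 0.6323, -0.2428, 0.0646], 127, ([0.6388, -0.249], [70.0, 72.0], 85.7))
j1knob ([0.5173, -0.3505, 0.0116, 0.517, -0.3505, 0.1045], 68, ([0.5173, -0.3501], [20.0, 21.0], 0.4))
j1flange ([0.5181, -0.3515, 0.0347, 0.5171, -0.3506, 0.0707], 361, ([0.5184, -0.3517], [68.0, 64.0], 13.7))
j1rim ([0.5182, -0.3522, 0.0366, 0.5212, -0.3416, 0.0644], 118, ([0.5209, -0.3499], [64.0, 71.0], 49.8))
j2knob ([0.441, -0.3683, 0.012, 0.4411, -0.368, 0.1039], 67, ([0.4415, -0.3687], [23.0, 20.0], 89.9))
j2flange ([0.4408, -0.3679, 0.0347, 0.4417, -0.3661, 0.0708], 355, ([0.4427, -0.3673], [63.0, 67.0], 0.1))
j2rim ([0.4402, -0.3699, 0.0373, 0.4395, -0.3602, 0.0647], 98, ([0.4414, -0.3688], [66.0, 69.0], 0.1))
```

View pics/t_end.png

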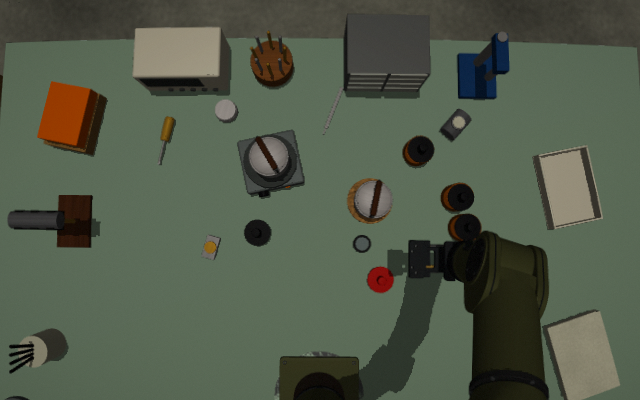

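View pics/s_end.png

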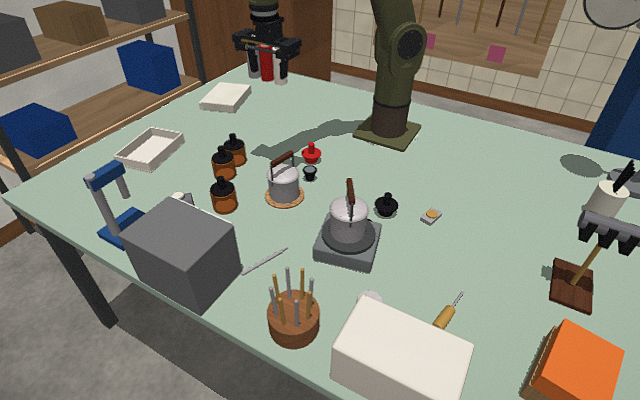

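Both pictures show the wash pot on the mat (top view 370,200) and the rinse pot on the plate (268,157). All three jars are stoppered, at (418,151), (457,197) and (464,228), with flanges at 0.071 m, which is fully home. The spare stopper at (257,232) and the bystanders are untouched.

```bash
python3 -c "
from plant import finish_job
print(finish_job())"
```

```text
the job is handed in; nothing more can be done
None
```

The job is handed in: the wash pot is on the cork mat, the rinse pot is about 4 mm off the centre of the warmer plate, and all three open jars are stoppered fully home.

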